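# Oil and unload the parts washer's catch tray

### The job

Switch on the green mist extractor by pulling its red knob fully out and letting it spring back, then give the washed castings in the washer's catch tray their rust preventive by pressing the yellow canister cap right down for a moment and letting it come up. Then put every casting from the tray into the blue tote, and when all are in, switch the extractor off by pulling the red knob fully out once more and letting it return. Do not press the black cap, leave the other things on the bench where they are, and pick up and bring along any casting that slips or gets knocked aside.

Things in the scene. Friction and masses are not known exactly. Their poses are not given: they have to be found in the camera images.
- tray: grey parts washer with its fixed steel catch tray. Origin under the middle of the tray. Tray 258 (x) x 228 (y) mm outside, 18 mm high, floor and walls 4 mm thick. The washer body (200 mm wide, 150 mm high, lid handle to 180 mm) stands from x = 220 to 390 mm; a thin chute slopes from it to the tray's far wall (x above 130 mm, higher than 22 mm).
- tote: blue open plastic tote, fixed to the bench, 238 (x) x 208 (y) mm outside, 60 mm high, walls and floor 4 mm thick. Origin under its middle.
- extractor: green mist extractor, a fixed box 200 x 200 mm and 140 mm high (round black outlet on top, to 172 mm), origin under its middle. Its front is its -x side, and the red pull knob sticks out of it along -x, its axis 102 mm above the bench.
- knob (a joint): travel of the extractor's red pull knob in m: 0 at rest (in), 0.020 pulled fully out along the extractor's -x. A spring draws it back: about 2.4 N at rest, 8.4 N fully out. It always returns when let go; each full pull (felt as the stop) and return switches the extractor over.
- knob_grip (a point): centre of the red knob's head, a cylinder 40 mm in diameter and 28 mm long along its axis, on a 16 mm thick stem; at rest 154 mm in front of the extractor's origin, with 40 mm of free stem between head and front face. x axis along the extractor's x (pull towards -x). Can be gripped from above across its sides.
- oiler: rust-preventive canister with a YELLOW cap, white, 60 mm wide, fixed in a square 85 mm foot plate. Origin under its middle.
- oiler_cap (a joint): travel of the yellow cap in m: 0 up, 0.008 fully down; spring 1.8 N up, 6.6 N fully down; it comes back up when let go.
- oiler_top (a point): centre of the top face of the yellow cap (34 mm in diameter), 145 mm above the bench when up.
- degreaser: degreaser canister, the same but with a BLACK cap; a bystander. Origin under its middle.
- degreaser_cap (a joint): travel of the black cap in m: 0 up, 0.008 down. Not to be pressed.
- block1: brass bearing-block casting, about 0.3 kg: a foot 90 (x) x 32 (y) x 14 mm high, and on its middle a block 42 (x) x 32 (y) mm rising to 40 mm in all. Origin at the centre of its underside, z up. It starts upright in the catch tray and can be gripped across the 42 mm, above the foot; may be absent.
- block2: another such casting, like block1; may be absent.
- block3: another such casting, like block1; may be absent.
- block4: another such casting, like block1; may be absent.
- block5: another such casting, like block1; may be absent.
- block6: another such casting, like block1; may be absent.
- red_cup: red plastic cup, 70 mm wide, 85 mm high, standing; origin under its middle; a bystander.
- jar: amber closed jar, 60 mm wide, 80 mm high; origin under its middle; a bystander.
- driver: screwdriver lying on the bench; a bystander.
- hammer: hammer lying on the bench; a bystander.
- brush: brush lying on the bench; a bystander.
- spanner: spanner lying on the bench; a bystander.

How it is judged:
By the outcome, as a careful person would: the job done as asked, in the order asked, and still so for the second after the job is handed in, with the robot touching nothing.
Of block1, block2, block3, block4, block5, block6 only 4 to 6 are there at a start; the rules pass over those that are not, and their reading is None.
At some moment in a run one of block1, block2, block3, block4, block5, block6 may be knocked a few centimetres aside while the robot is not near it.
Once in a run the grip may slacken for a moment while it holds something.
It also fails if it takes over 210 s, if anything falls off the work surface, if the arm or the gripper's body presses on something with over 40 N, if the wrist force passes 120 N, or if a joint passes its speed limit or range.

### The arm

A 6-joint arm with a two-finger parallel gripper is mounted at the origin on the work surface. World frame = base frame: x ahead of the robot, y to its left, z up, the work surface at z = 0. Lengths are in m, angles in rad, forces in N, time in s.
With the tool pointing down it reaches from about 0.3 to 0.85 m from the base axis. Payload 4.2 kg.
Tool frame: the origin (TCP) lies midway between the tips of the shut fingers; the grasp point (between the pads) lies 19 mm behind it (ctrl.grasp_offset is the distance from the TCP to the grasp point, in m); z points along the fingers, y is the line along which they close (so a half turn about z gives the same grasp; the last joint's range is limited). The gripper opens to 91 mm and grips with 3 to 60 N. Pads are 32 mm wide; open, the fingers measure 118 mm over their backs; the gripper's body (76 mm by 178 mm) begins 60 mm behind the grasp point.
Start: joints at [1.225, 0.32, 1.565, -0, 1.257, -0.02], TCP at [0.184, 0.545, 0.214] pointing down, gripper open.
Joint ranges: [-3.11, 3.11], [-0.84, 2.01], [0.21, 2.61], [-1.34, 4.49], [0.05, 2.63], [-2.56, 2.56]. Speed limits (rad/s): [2.57, 2.57, 3.14, 3.14, 3.14, 3.14].

### API

Orientations are given as a unit quaternion [w, x, y, z].
In Python, from plant import ctrl, eyes, workorder gives the robot as it stands (ctrl), with the cameras (eyes) and the job (workorder).
- The arm moves only by the tool move_tool, called after "Request:" as name(argument=value, ...), one argument or row to a line, values as JSON. Schema: {"type":"object","properties":{"offsets":{"type":"array","items":{"type":"array","items":{"type":"number"},"minItems":7,"maxItems":7},"minItems":1,"maxItems":20},"grip_force":{"type":"number"},"only":{"type":"string"},"quiet":{"type":"boolean"},"lines":{"type":"string"}},"required":["offsets"],"additionalProperties":false}. offsets is a list of rows, 1 to 20 of them, each of 7 numbers: dx, dy, dz in m, then a rotation vector rx, ry, rz in rad, then the finger opening in m; each row shifts and turns the commanded pose from where the row before left it, along the tool's axes as they then stand; what a row does not reach is not made up. A row lasts 1/8 s, in which the tool goes at most 0.0625 m and 0.188 rad, less where a joint would pass 70% of its speed; a pose out of reach is approached as far as the arm can. The fingers move at their own pace and stop on an object; grip_force is the grip in N (left out, the last holds). Time passes only in rows, so rows that do not move let the fingers close. The tool returns the time, the measured TCP pose, the force, the opening and the grip force at its end. only (a regular expression) keeps the lines of the reply that match it, lines (a string "A,B") keeps lines A to B, and quiet returns only ok. Input that does not fit is refused with a message, and nothing moves.
- ctrl.read_state(): the state, without advancing time (a new reading comes with each control period).
- eyes.read_camera(name): name is "side" or "top"; returns the picture (480x640x3 uint8, red, green, blue); there is no depth.
- eyes.camera_info(name): a dict with "fx", "fy", "cx", "cy" (pixels), "rvec" (rotation vector, rad) and "tvec" (3), from world to camera coordinates, as OpenCV has them. Camera axes: x right, y down, z forward; pixel columns grow to the right and rows downward; lengths in m; the calibration is good to about 2 mm. A picture is of the moment at which its call begins. camera_info takes no time and is no camera call.
- workorder.hand_in(): hands the job in; it is judged then, once.
The state is a dict: "time": time; "qpos": joint angles; "joint_velocities": joint speeds; "tau": joint torques, N m; "ee_pos": TCP position; "eef_rot": TCP orientation; "wrist_force": force on the tool from outside, world axes, zero at the start; "wrist_torque": the same for the moment, N m; "finger_gap": finger opening in m; "grasp_force": force on a finger pad.
Only numpy, scipy, OpenCV 4.12 (cv2) and the standard library are available. Lean on these libraries where they do the work, as an engineer would, in place of code of your own. Each camera call takes 0.05 s, during which the arm holds its last target. There are 200 camera calls.

## Working session

There is one attempt and no reset: what is moved stays moved. The work goes in short steps, Python scripts to look and compute and a tool call to move; the robot and the scene stay as the last step left them, time stands still between calls to the robot, and variables do not carry over. Pictures are saved under pics/ and viewed, at most 14 in all, crops included, and the job is handed in when it is done.

```bash
ls; mkdir -p pics
```

Run:
```python
from plant import ctrl, eyes, workorder
import cv2
for n in("top","side"):
    cv2.imwrite(f"pics/{n}0.png",eyes.read_camera(n)[:,:,::-1]); print(eyes.camera_info(n))
print(ctrl.read_state(),ctrl.grasp_offset)
```

```text
pics
plant.py
{'fx': 562.654850406926, 'fy': 562.654850406926, 'cx': 316.6971511215591, 'cy': 233.32724400545396, 'rvec': array([ 2.11892355, -2.18124171,  0.12974965]), 'tvec': array([0.02010687, 0.56532452, 1.47780825])}
{'fx': 489.11282184066096, 'fy': 489.11282184066096, 'cx': 313.7816041663313, 'cy': 232.837242522358, 'rvec': array([ 2.4280473 , -0.47798447,  0.15701739]), 'tvec': array([-0.48870463,  0.21532727,  1.4964377 ])}
{'time': 0.1, 'qpos': array([ 1.22501057e+00,  3.20226331e-01,  1.56554108e+00,  4.88145829e-06,
        1.25736587e+00, -2.00001182e-02]), 'joint_velocities': array([-0.00119613, -0.00165588, -0.00093986,  0.00078634,  0.00011764,
        0.00021195]), 'tau': array([-1.18099804e-03, -4.13330197e+01, -2.32511258e+01,  7.28028500e-02,
        4.22356767e-02, -6.66398341e-05]), 'ee_pos': array([0.18388091, 0.54434593, 0.21321147]), 'eef_rot': array([-1.42383638e-04,  1.62174103e-01,  9.86761859e-01, -7.57045548e-04]), 'wrist_force': array([-0.79645525, -0.42077136,  0.47361152]), 'wrist_torque': array([0.02753731, 0.01685664, 0.03968331]), 'grasp_force': 0.0, 'finger_gap': 0.09129018554176939} 0.0188
```

View pics/top0.png

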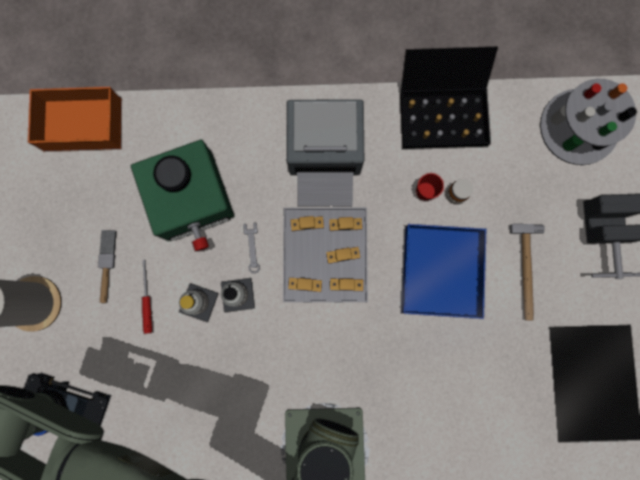

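View pics/side0.png

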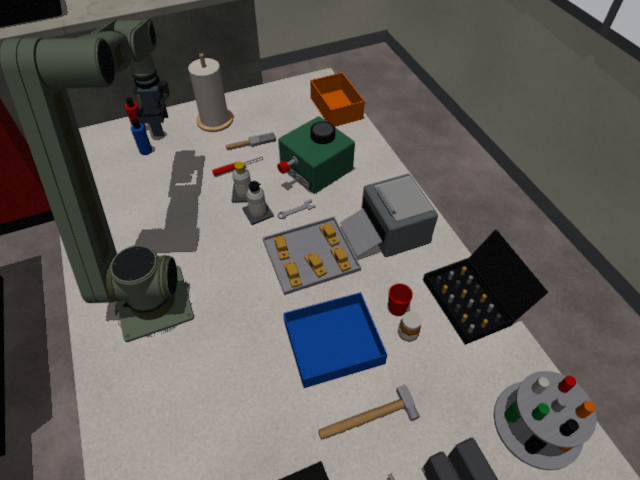

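The top view shows 5 castings in the tray at about (307,223), (346,224), (343,255), (305,285) and (347,285). The knob is at (200,243), the yellow cap at (187,300), the black cap at (234,293) and the tote at (444,271).

Create h.py:
```python
from plant import ctrl, eyes, workorder
import cv2, numpy as np
from scipy.spatial.transform import Rotation as R
from scipy.optimize import minimize
def cam(n):
    i=eyes.camera_info(n); K=np.array([[i['fx'],0,i['cx']],[0,i['fy'],i['cy']],[0,0,1.]])
    return K,cv2.Rodrigues(i['rvec'])[0],np.array(i['tvec'])
def p2w(n,uv,z):
    K,Rm,t=cam(n); d=Rm.T@np.linalg.solve(K,[*uv,1.]); c=-Rm.T@t
    return c+d*(z-c[2])/d[2]
def w2p(n,P):
    K,Rm,t=cam(n); return cv2.projectPoints(np.atleast_2d(P).astype(float),cv2.Rodrigues(Rm)[0],t,K,None)[0][:,0]
def img(n): return eyes.read_camera(n).copy()
def mask(im,lo,hi): return cv2.inRange(cv2.cvtColor(im,cv2.COLOR_RGB2HSV),lo,hi)
def box(x,y,z0,z1): return np.array([[a*x/2,b*y/2,z] for a in(-1,1) for b in(-1,1) for z in(z0,z1)])
BL=[box(.09,.032,0,.014),box(.042,.032,.014,.04)]
def sil(n,x,y,w,z,bl=BL,s=4):
    m=np.zeros((480*s,640*s),np.uint8); c,sn=np.cos(w),np.sin(w); Rz=np.array([[c,-sn,0],[sn,c,0],[0,0,1]])
    for b in bl:
        p=(w2p(n,b@Rz.T+[x,y,z])+.5)*s-.5
        cv2.fillConvexPoly(m,cv2.convexHull(p.astype(np.float32)).round().astype(np.int32),255)
    return cv2.resize(m,(640,480),interpolation=cv2.INTER_AREA)/255.
def blocks(im,z=.004,minarea=80):
    """castings seen from above: x,y,yaw(of long axis),misfit"""
    m=mask(im,(10,90,70),(28,255,255)); out=[]
    k,l,st,ce=cv2.connectedComponentsWithStats(cv2.morphologyEx(m,cv2.MORPH_CLOSE,np.ones((3,3))))
    for i in range(1,k):
        if st[i,4]<minarea: continue
        t=(l==i).astype(float); P=p2w('top',ce[i],z+.015)
        if not(.25<P[0]<.85 and abs(P[1])<.5): continue
        f=lambda q:np.abs(sil('top',*q,z)-t).sum()
        best=min((minimize(f,[P[0],P[1],a],method='Nelder-Mead',options=dict(initial_simplex=np.array([[P[0],P[1],a],[P[0]+.008,P[1],a],[P[0],P[1]+.008,a],[P[0],P[1],a+.2]]),maxiter=50)) for a in(np.pi/2-.3,np.pi/2+.3)),key=lambda r:r.fun)
        out.append((*best.x.round(4),round(best.fun,0),st[i,4],ce[i].round(0).tolist()))
    return out
def to(xyz,yaw=None):
    """tool-axis moves from the measured pose: xyz target TCP, yaw = world angle of tool y axis (mod pi)"""
    s=ctrl.read_state(); q=s['eef_rot']; r=R.from_quat([q[1],q[2],q[3],q[0]]); p=np.array(s['ee_pos'])
    rz=0
    if yaw is not None:
        y=r.as_matrix()[:,1]; d=(yaw-np.arctan2(y[1],y[0])+np.pi/2)%np.pi-np.pi/2; rz=-d
    r2=r*R.from_rotvec([0,0,rz])
    print('t',round(s['time'],2),'at',p.round(4),'q6',round(s['qpos'][5],2),'rz first',round(rz,4),'then d',r2.inv().apply(np.array(xyz)-p).round(4))
```

Create a.py:
```python
from h import *
im=img('top')
for b in blocks(im): print(b)
def cent(m,roi):
    x0,y0,x1,y1=roi; mm=np.zeros_like(m); mm[y0:y1,x0:x1]=m[y0:y1,x0:x1]; M=cv2.moments(mm,True); return (M['m10']/M['m00'],M['m01']/M['m00']),mm
y,_=cent(mask(im,(22,120,100),(35,255,255)),(170,280,205,320)); print('yel',y,p2w('top',y,.145))
r=mask(im,(0,140,90),(6,255,255))|mask(im,(174,140,90),(180,255,255))
k,_=cent(r,(180,225,215,255)); print('knob',k,p2w('top',k,.115))
g,gm=cent(mask(im,(55,60,25),(95,255,255)),(125,130,240,245)); print('green',cv2.minAreaRect(cv2.findNonZero(gm)))
b,bm=cent(mask(im,(100,120,40),(130,255,255)),(395,215,495,325)); rc=cv2.minAreaRect(cv2.findNonZero(bm)); print('tote',rc,[p2w('top',c,.06).round(3) for c in cv2.boxPoints(rc)])
for c in[(284,208),(366,208),(366,301),(283,300)]: print('tray',p2w('top',c,.018).round(3))
c=im[128:328,125:275]; cv2.imwrite('pics/c1.png',cv2.resize(c[:,:,::-1],None,fx=3,fy=3,interpolation=cv2.INTER_CUBIC))
s=img('side'); cv2.imwrite('pics/c2.png',cv2.resize(s[110:260,210:370][:,:,::-1],None,fx=4,fy=4,interpolation=cv2.INTER_CUBIC))
```

```bash
python3 a.py
```

```text
(np.float64(0.5974), np.float64(0.0303), np.float64(1.6193), np.float64(70.0), np.int32(367), [307.0, 223.0])
(np.float64(0.5933), np.float64(-0.0748), np.float64(1.5771), np.float64(70.0), np.int32(366), [346.0, 223.0])
(np.float64(0.508), np.float64(-0.066), np.float64(1.7398), np.float64(62.0), np.int32(363), [343.0, 254.0])
(np.float64(0.4314), np.float64(0.0399), np.float64(1.4447), np.float64(52.0), np.int32(366), [305.0, 284.0])
(np.float64(0.4267), np.float64(-0.0702), np.float64(1.528), np.float64(60.0), np.int32(360), [346.0, 284.0])
(np.float64(0.3931), np.float64(0.349), np.float64(1.5218), np.float64(282.0), np.int32(155), [187.0, 302.0])
yel (186.484375, 301.6796875) [0.39125361 0.32859238 0.145     ]
knob (199.47899159663865, 243.46218487394958) [0.53828179 0.3028331  0.115     ]
green ((181.38955688476562, 189.99496459960938), (82.29441833496094, 80.56968688964844), 70.82099914550781)
tote ((444.08868408203125, 270.46038818359375), (80.48918151855469, 88.8291244506836), 2.4895527362823486) [array([ 0.347, -0.212,  0.06 ]), array([ 0.58 , -0.233,  0.06 ]), array([ 0.564, -0.445,  0.06 ]), array([ 0.332, -0.42 ,  0.06 ])]
tray [0.641 0.092 0.018]
tray [ 0.634 -0.133  0.018]
tray [ 0.381 -0.123  0.018]
tray [0.39  0.099 0.018]
```

View pics/c1.png

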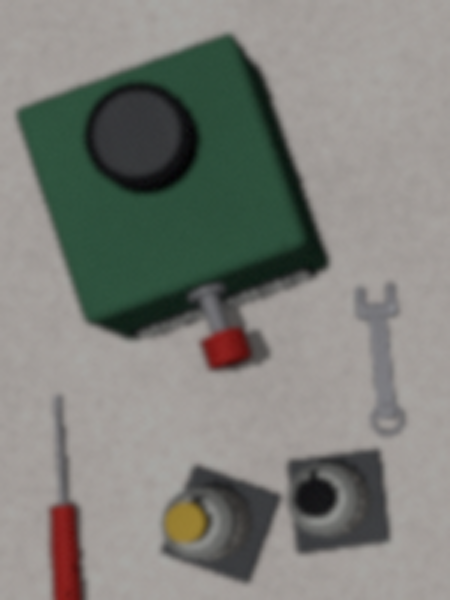

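View pics/c2.png

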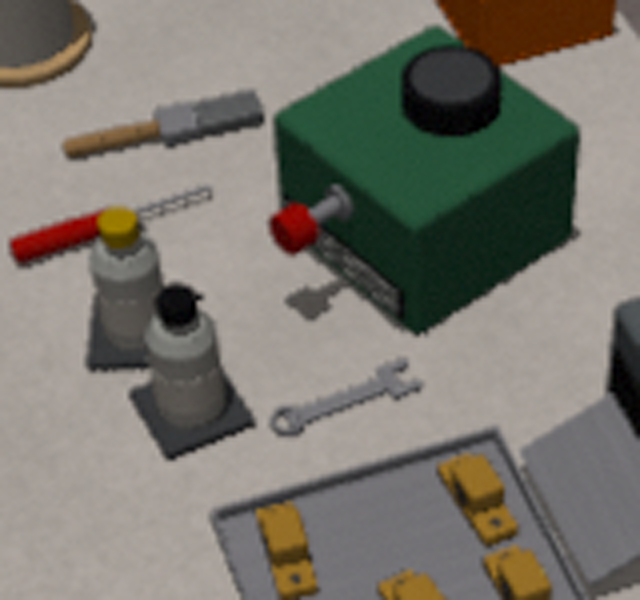

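The crops show the extractor's top corners at full-image (131.7,165.3), (202.3,139.7), (226.7,209) and (155,235.3). The knob head is at (200,243) and the yellow cap at (187,302), with the black-capped canister 45 px to its right.

Run:
```python
from h import *
c=np.array([p2w('top',u,.14) for u in[(131.7,165.3),(202.3,139.7),(226.7,209),(155,235.3)]])
print(c.round(3)); o=c.mean(0); x=(c[0]+c[1]-c[2]-c[3])/2; print(np.linalg.norm(x)); x/=np.linalg.norm(x)
y=(c[0]+c[3]-c[1]-c[2])/2; print(np.linalg.norm(y)); 
a=(np.arctan2(x[1],x[0])+np.arctan2(-y[0],y[1]))/2
ax=np.array([np.cos(a),np.sin(a)]); k=o[:2]-.154*ax
print('yaw',a,'o',o,'knob',k,w2p('top',[*k,.102]),w2p('side',[*k,.102]))
print('side cap check',w2p('side',[.391,.329,.145]))
to([*k,.16],a+np.pi/2)
```

```text
[[0.742 0.471 0.14 ]
 [0.803 0.29  0.14 ]
 [0.621 0.228 0.14 ]
 [0.559 0.409 0.14 ]]
0.1923606922499869
0.19116364602918953
yaw 0.32655851439785666 o [0.6812376  0.34955597 0.14      ] knob [0.5353762  0.30015503] [[201.61723513 245.1146314 ]] [[283.36844331 168.60930941]]
side cap check [[239.84415926 165.34805502]]
t 0.2 at [0.1839 0.5445 0.2135] q6 -0.02 rz first -0.6524 then d [-0.2545 -0.3441  0.0536]
```

Request:
move_tool(
  offsets=[
    [0, 0, 0, 0, 0, -0.163, 0.09],
    [0, 0, 0, 0, 0, -0.163, 0.09],
    [0, 0, 0, 0, 0, -0.163, 0.09],
    [0, 0, 0, 0, 0, -0.163, 0.09],
    [-0.036, -0.049, 0, 0, 0, 0, 0.09],
    [-0.036, -0.049, 0, 0, 0, 0, 0.09],
    [-0.036, -0.049, 0, 0, 0, 0, 0.09],
    [-0.036, -0.049, 0, 0, 0, 0, 0.09],
    [-0.036, -0.049, 0.01, 0, 0, 0, 0.09],
    [-0.036, -0.049, 0.02, 0, 0, 0, 0.09],
    [-0.036, -0.049, 0.02, 0, 0, 0, 0.09],
    [0, 0, 0, 0, 0, 0, 0.09],
    [0, 0, 0, 0, 0, 0, 0.09],
  ],
  grip_force=20,
)

```text
time: 1.82
ee_pos: [0.53, 0.3023, 0.1647]
eef_rot: [-0.001, -0.162, 0.987, 0.0]
wrist_force: [-0.3, 0.1, 0.5]
finger_gap: 0.09
grasp_force: 0.0
```

Run:
```python
from h import *
to([.5365,.301,.083],.3266+np.pi/2)
```

```text
t 1.82 at [0.53   0.3023 0.1647] q6 -1.4 rz first -0.0011 then d [-0.0058 -0.0034  0.0817]
```

Request:
move_tool(
  offsets=[
    [-0.006, -0.003, 0.03, 0, 0, 0, 0.09],
    [0, 0, 0.03, 0, 0, 0, 0.09],
    [0, 0, 0.021, 0, 0, 0, 0.09],
    [0, 0, 0, 0, 0, 0, 0.03],
    [0, 0, 0, 0, 0, 0, 0.03],
    [0, 0, 0, 0, 0, 0, 0.03],
    [0, 0, 0, 0, 0, 0, 0.03],
    [0, 0, 0, 0, 0, 0, 0.03],
  ],
  grip_force=35,
)

```text
time: 2.82
ee_pos: [0.5368, 0.3025, 0.0844]
eef_rot: [0.0, -0.162, 0.987, 0.001]
wrist_force: [-4.1, 10.4, 0.8]
finger_gap: 0.0429
grasp_force: 5.9
```

Request:
move_tool(
  offsets=[
    [0, 0.0015, 0, 0, 0, 0, 0.03],
    [0, 0, 0, 0, 0, 0, 0.03],
    [0, 0, 0, 0, 0, 0, 0.03],
  ],
  grip_force=35,
)

```text
time: 3.2
ee_pos: [0.5362, 0.3041, 0.0843]
eef_rot: [0.0, -0.162, 0.987, 0.001]
wrist_force: [-2.9, 5.3, 0.5]
finger_gap: 0.0392
grasp_force: 35.0
```

Request:
move_tool(
  offsets=[
    [0.006, 0.0005, 0, 0, 0, 0, 0.03],
    [0.006, 0, 0, 0, 0, 0, 0.03],
    [0.006, 0, 0, 0, 0, 0, 0.03],
    [0, 0, 0, 0, 0, 0, 0.03],
  ],
  grip_force=35,
)

```text
time: 3.7
ee_pos: [0.5218, 0.2993, 0.0844]
eef_rot: [0.003, -0.162, 0.987, 0.002]
wrist_force: [5.4, 6.5, -4.2]
finger_gap: 0.0394
grasp_force: 35.0
```

Request:
move_tool(
  offsets=[
    [0.003, 0, 0, 0, 0, 0, 0.03],
    [0, 0, 0, 0, 0, 0, 0.03],
  ],
)

```text
time: 3.95
ee_pos: [0.5196, 0.2985, 0.0844]
eef_rot: [0.004, -0.162, 0.987, 0.002]
wrist_force: [6.0, 6.3, -4.6]
finger_gap: 0.0392
grasp_force: 35.0
```

Request:
move_tool(
  offsets=[
    [0.002, 0, 0, 0, 0, 0, 0.03],
    [0, 0, 0, 0, 0, 0, 0.03],
  ],
)

```text
time: 4.2
ee_pos: [0.5179, 0.2979, 0.0844]
eef_rot: [0.004, -0.162, 0.987, 0.002]
wrist_force: [7.1, 6.2, -4.1]
finger_gap: 0.0394
grasp_force: 35.0
```

Request:
move_tool(
  offsets=[
    [0.002, 0, 0, 0, 0, 0, 0.03],
    [0, 0, 0, 0, 0, 0, 0.03],
  ],
)

```text
time: 4.45
ee_pos: [0.5174, 0.2977, 0.0845]
eef_rot: [0.006, -0.162, 0.987, 0.002]
wrist_force: [9.1, 7.5, -6.4]
finger_gap: 0.0392
grasp_force: 35.0
```

Request:
move_tool(
  offsets=[
    [0.002, 0, 0, 0, 0, 0, 0.03],
    [0, 0, 0, 0, 0, 0, 0.03],
  ],
)

```text
time: 4.7
ee_pos: [0.5173, 0.2977, 0.0845]
eef_rot: [0.008, -0.162, 0.987, 0.003]
wrist_force: [13.8, 8.9, -7.9]
finger_gap: 0.0395
grasp_force: 35.0
```

The stop is felt, so I'll guide the knob back in, let go and rise.

Request:
move_tool(
  offsets=[
    [-0.008, 0, 0, 0, 0, 0, 0.03],
    [-0.008, 0, 0, 0, 0, 0, 0.03],
    [-0.007, 0, 0, 0, 0, 0, 0.03],
    [0, 0, 0, 0, 0, 0, 0.09],
    [0, 0, 0, 0, 0, 0, 0.09],
    [0, 0, 0, 0, 0, 0, 0.09],
    [0, 0, 0, 0, 0, 0, 0.09],
    [0, 0, -0.04, 0, 0, 0, 0.09],
    [0, 0, -0.05, 0, 0, 0, 0.09],
    [0, 0, -0.01, 0, 0, 0, 0],
  ],
)

```text
time: 5.95
ee_pos: [0.5342, 0.3027, 0.1878]
eef_rot: [0.003, -0.162, 0.987, 0.001]
wrist_force: [-0.6, 0.7, -0.1]
finger_gap: 0.0827
grasp_force: 0.0
```

Run:
```python
from h import *
im=img('top'); r=mask(im,(0,140,90),(6,255,255))|mask(im,(174,140,90),(180,255,255)); cv2.imwrite('pics/c3.png',cv2.resize(im[200:330,140:280][:,:,::-1],None,fx=4,fy=4))
to([.391,.329,.165])
```

```text
t 6.0 at [0.5337 0.3026 0.1872] q6 -1.4 rz first 0 then d [0.1269 0.0708 0.0215]
```

View pics/c3.png

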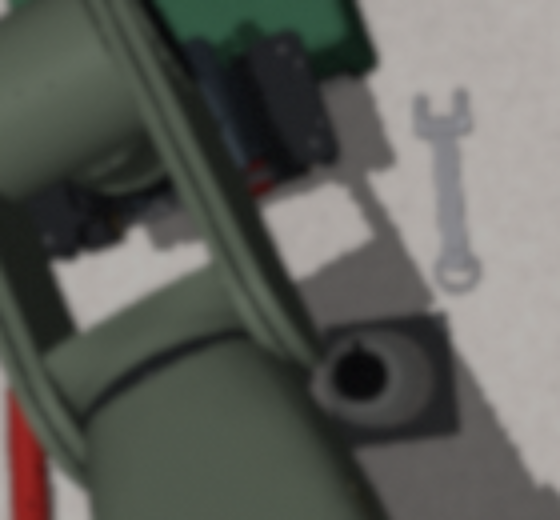

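The picture shows only the arm over the knob; the black canister and spanner are undisturbed. Next is the yellow cap.

Request:
move_tool(
  offsets=[
    [0.042, 0.024, 0, 0, 0, 0, 0],
    [0.042, 0.024, 0, 0, 0, 0, 0],
    [0.042, 0.023, 0, 0, 0, 0, 0],
    [0, 0, 0.012, 0, 0, 0, 0],
    [0, 0, 0, 0, 0, 0, 0],
    [0, 0, 0, 0, 0, 0, 0],
    [0, 0, 0, 0, 0, 0, 0],
  ],
)

```text
time: 6.88
ee_pos: [0.3914, 0.3287, 0.1718]
eef_rot: [0.0, -0.162, 0.987, -0.0]
wrist_force: [-0.2, -0.5, -0.5]
finger_gap: 0.0089
grasp_force: 0.0
```

Run:
```python
from h import *
to([.391,.329,.145])
im=img('side'); cv2.imwrite('pics/c4.png',cv2.resize(im[90:260,180:340][:,:,::-1],None,fx=3.5,fy=3.5))
```

```text
t 6.88 at [0.3914 0.3287 0.1718] q6 -1.22 rz first 0 then d [0.0003 0.0004 0.0268]
```

View pics/c4.png

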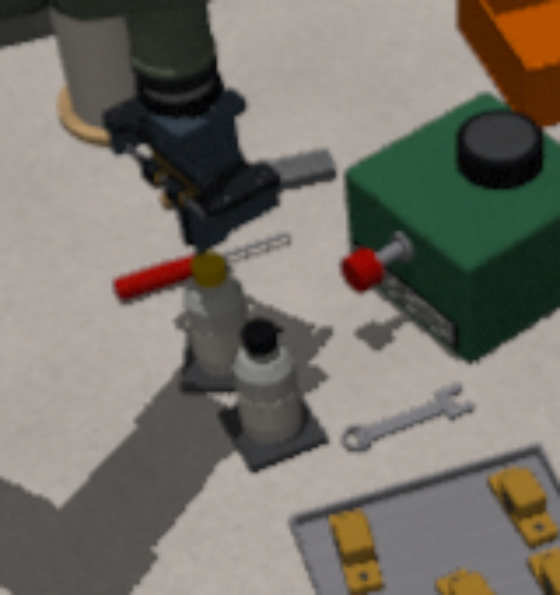

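The closed fingertips are right above the yellow cap (crop 205,262) and the knob is back in at crop (362,268). Pressing now.

Request:
move_tool(
  offsets=[
    [0, 0, 0.014, 0, 0, 0, 0],
    [0, 0, 0.01, 0, 0, 0, 0],
    [0, 0, 0.005, 0, 0, 0, 0],
    [0, 0, 0.005, 0, 0, 0, 0],
    [0, 0, 0, 0, 0, 0, 0],
  ],
)

```text
time: 7.55
ee_pos: [0.39, 0.3283, 0.138]
eef_rot: [-0.001, -0.162, 0.987, -0.0]
wrist_force: [-1.8, -2.2, 6.1]
finger_gap: 0.0002
grasp_force: 2.9
```

Request:
move_tool(
  offsets=[
    [0, 0, 0.002, 0, 0, 0, 0],
    [0, 0, 0, 0, 0, 0, 0],
  ],
)

```text
time: 7.8
ee_pos: [0.39, 0.3284, 0.1372]
eef_rot: [-0.0, -0.162, 0.987, -0.0]
wrist_force: [-3.0, -4.1, 10.3]
finger_gap: 0.0003
grasp_force: 5.4
```

Request:
move_tool(
  offsets=[
    [0, 0, 0.002, 0, 0, 0, 0],
    [0, 0, 0, 0, 0, 0, 0],
  ],
)

```text
time: 8.05
ee_pos: [0.3901, 0.3284, 0.1371]
eef_rot: [0.0, -0.162, 0.987, 0.0]
wrist_force: [-4.8, -5.1, 22.9]
finger_gap: 0.0005
grasp_force: 11.0
```

Request:
move_tool(
  offsets=[
    [0, 0, -0.01, 0, 0, 0, 0],
    [0, 0, -0.02, 0, 0, 0, 0],
    [0, 0, -0.04, 0, 0, 0.15, 0.02],
    [0, 0, 0, 0, 0, 0.15, 0.07],
    [0, 0, 0, 0, 0, 0.15, 0.07],
    [0, 0, 0, 0, 0, 0, 0.07],
  ],
)

```text
time: 8.8
ee_pos: [0.3905, 0.329, 0.2038]
eef_rot: [0.0, 0.061, 0.998, 0.0]
wrist_force: [-0.9, -0.1, 0.1]
finger_gap: 0.0374
grasp_force: 0.0
```

Run:
```python
from h import *
im=img('side'); cv2.imwrite('pics/c5.png',cv2.resize(im[90:330,180:400][:,:,::-1],None,fx=2.5,fy=2.5))
im=img('top')
for b in blocks(im):print(b)
to([.4314,.0399,.022],1.4447)
```

```text
(np.float64(0.5977), np.float64(0.0298), np.float64(1.6396), np.float64(73.0), np.int32(364), [307.0, 223.0])
(np.float64(0.5899), np.float64(-0.0831), np.float64(1.5888), np.float64(73.0), np.int32(365), [348.0, 224.0])
(np.float64(0.508), np.float64(-0.0656), np.float64(1.7404), np.float64(60.0), np.int32(364), [343.0, 254.0])
(np.float64(0.4311), np.float64(0.0401), np.float64(1.4247), np.float64(54.0), np.int32(364), [305.0, 284.0])
(np.float64(0.4272), np.float64(-0.0716), np.float64(1.5198), np.float64(61.0), np.int32(359), [346.0, 284.0])
t 8.9 at [0.3904 0.3289 0.2037] q6 -0.77 rz first 0.0047 then d [-0.077  -0.2816  0.1817]
```

View pics/c5.png

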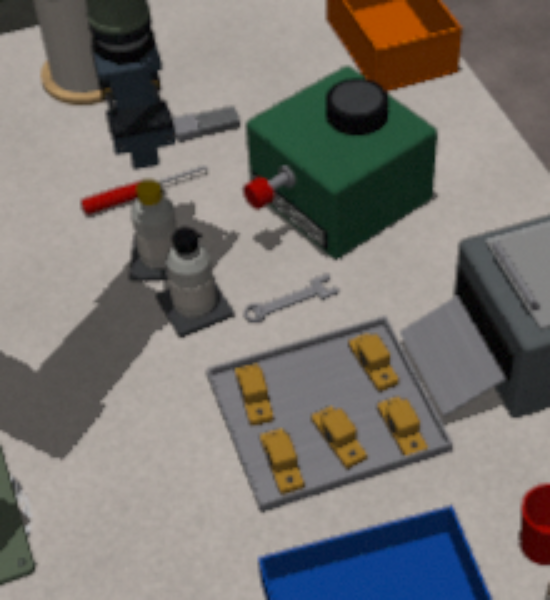

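The yellow cap is back up (crop 149,190), the knob is in, and 5 castings are in the tray. I'll grasp the one at (0.431,0.040).

Request:
move_tool(
  offsets=[
    [-0.015, -0.056, 0, 0, 0, 0, 0.07],
    [-0.015, -0.056, 0, 0, 0, 0, 0.07],
    [-0.015, -0.056, 0, 0, 0, 0, 0.07],
    [-0.016, -0.056, 0.02, 0, 0, 0, 0.07],
    [-0.016, -0.056, 0.02, 0, 0, 0, 0.07],
    [0, 0, 0.05, 0, 0, 0, 0.07],
    [0, 0, 0.03, 0, 0, 0, 0.07],
    [0, 0, 0, 0, 0, 0, 0.07],
  ],
)

```text
time: 9.9
ee_pos: [0.4306, 0.0411, 0.0822]
eef_rot: [-0.003, 0.061, 0.998, -0.0]
wrist_force: [-0.3, -1.3, -0.1]
finger_gap: 0.07
grasp_force: 0.0
```

Run:
```python
from h import *
to([.4314,.0399,.022],1.435)
print(w2p('side',[.4314,.0399,.044]))
im=img('side'); cv2.imwrite('pics/c6.png',cv2.resize(im[160:310,230:370][:,:,::-1],None,fx=4,fy=4))
```

```text
t 9.9 at [0.4306 0.0411 0.0822] q6 -1.38 rz first 0.0128 then d [-0.0013 -0.0011  0.0602]
[[281.53807861 242.16021493]]
```

View pics/c6.png

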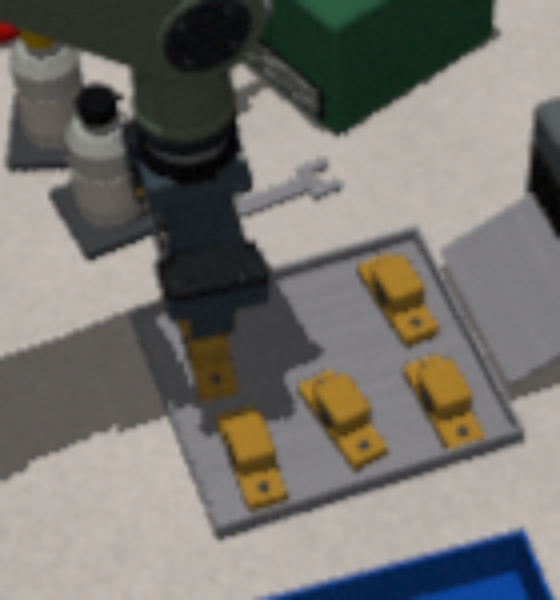

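The gripper is over the near-left casting, aligned, and clear of the black cap.

Request:
move_tool(
  offsets=[
    [-0.001, -0.001, 0.04, 0, 0, 0.01, 0.07],
    [0, 0, 0.02, 0, 0, 0, 0.07],
    [0, 0, 0, 0, 0, 0, 0.07],
    [0, 0, 0, 0, 0, 0, 0.03],
    [0, 0, 0, 0, 0, 0, 0.03],
    [0, 0, 0, 0, 0, 0, 0.03],
    [0, 0, 0, 0, 0, 0, 0.03],
    [0, 0, 0, 0, 0, 0, 0.03],
  ],
  grip_force=35,
)

```text
time: 10.95
ee_pos: [0.4337, 0.0404, 0.0247]
eef_rot: [0.001, 0.067, 0.998, 0.0]
wrist_force: [-0.3, -0.1, 7.0]
finger_gap: 0.0418
grasp_force: 34.9
```

Request:
move_tool(
  offsets=[
    [0, 0, -0.02, 0, 0, 0, 0.03],
    [0, 0, -0.04, 0, 0, 0, 0.03],
    [0, 0, -0.04, 0, 0, 0, 0.03],
    [0, 0, 0, 0, 0, 0, 0.03],
  ],
)

```text
time: 11.45
ee_pos: [0.4351, 0.0405, 0.1262]
eef_rot: [0.003, 0.067, 0.998, 0.0]
wrist_force: [-0.6, 0.4, -2.1]
finger_gap: 0.0419
grasp_force: 34.9
```

```bash
python3 - <<'E'
from h import *
C=np.array([.456,-.328]); a=-.095; u=np.array([np.cos(a),np.sin(a)]); v=np.array([-u[1],u[0]])
for i in range(5): print((C+u*(-.084+.042*i)+v*(.04 if i%2 else -.04)).round(3))
to([*(C-u*.084-v*.04),.1],1.476)
E
```

```text
[ 0.369 -0.36 ]
[ 0.418 -0.284]
[ 0.452 -0.368]
[ 0.502 -0.292]
[ 0.536 -0.376]
t 11.45 at [0.4351 0.0405 0.1262] q6 -1.37 rz first -0.039 then d [ 0.0284 -0.4048  0.0256]
```

Request:
move_tool(
  offsets=[
    [0.004, -0.058, 0, 0, 0, -0.039, 0.03],
    [0.004, -0.058, 0, 0, 0, 0, 0.03],
    [0.004, -0.058, 0, 0, 0, 0, 0.03],
    [0.004, -0.058, 0, 0, 0, 0, 0.03],
    [0.004, -0.058, 0, 0, 0, 0, 0.03],
    [0.004, -0.058, 0, 0, 0, 0, 0.03],
    [0.004, -0.058, 0, 0, 0, 0, 0.03],
    [0, 0, 0, 0, 0, 0, 0.03],
    [0, 0, 0, 0, 0, 0, 0.03],
  ],
)

```text
time: 12.58
ee_pos: [0.3635, -0.3595, 0.1221]
eef_rot: [-0.001, 0.048, 0.999, 0.002]
wrist_force: [-0.5, -0.1, -1.5]
finger_gap: 0.0423
grasp_force: 34.9
```

```bash
python3 - <<'E'
from h import *
im=img('top')
to([.369,-.36,.028],1.476)
for b in blocks(im):print(b)
E
```

```text
t 12.62 at [ 0.3639 -0.3592  0.1225] q6 -2.28 rz first 0.0003 then d [-0.0054 -0.0006  0.0945]
(np.float64(0.5985), np.float64(0.0296), np.float64(1.6435), np.float64(71.0), np.int32(365), [307.0, 223.0])
(np.float64(0.5896), np.float64(-0.0828), np.float64(1.6096), np.float64(72.0), np.int32(365), [348.0, 224.0])
(np.float64(0.5089), np.float64(-0.0646), np.float64(1.7281), np.float64(61.0), np.int32(366), [343.0, 254.0])
(np.float64(0.4277), np.float64(-0.071), np.float64(1.5228), np.float64(60.0), np.int32(360), [346.0, 284.0])
(np.float64(0.3927), np.float64(0.3607), np.float64(1.6089), np.float64(282.0), np.int32(156), [187.0, 302.0])
```

Request:
move_tool(
  offsets=[
    [-0.005, 0, 0.05, 0, 0, 0, 0.03],
    [0, 0, 0.03, 0, 0, 0, 0.03],
    [0, 0, 0.014, 0, 0, 0, 0.03],
    [0, 0, 0, 0, 0, 0, 0.03],
  ],
)

```text
time: 13.12
ee_pos: [0.3696, -0.3601, 0.0294]
eef_rot: [-0.001, 0.047, 0.999, 0.001]
wrist_force: [0.4, -0.6, -2.7]
finger_gap: 0.0419
grasp_force: 34.9
```

Request:
move_tool(
  offsets=[
    [0, 0, 0, 0, 0, 0, 0.06],
    [0, 0, 0, 0, 0, 0, 0.06],
    [0, 0, 0, 0, 0, 0, 0.06],
    [0, 0, -0.04, 0, 0, 0, 0.06],
    [0, 0, -0.05, 0, 0, 0, 0.07],
    [0, 0, 0, 0, 0, 0, 0.07],
  ],
)

```text
time: 13.88
ee_pos: [0.3716, -0.3635, 0.1241]
eef_rot: [0.004, 0.047, 0.999, -0.003]
wrist_force: [0.4, -0.3, -0.2]
finger_gap: 0.0697
grasp_force: 0.0
```

Run:
```python
from h import *
to([.4277,-.071,.026],1.5228)
```

```text
t 13.88 at [ 0.3716 -0.3635  0.1241] q6 -2.27 rz first -0.047 then d [-0.0413  0.2955  0.0964]
```

Request:
move_tool(
  offsets=[
    [-0.008, 0.059, 0, 0, 0, -0.047, 0.07],
    [-0.008, 0.059, 0, 0, 0, 0, 0.07],
    [-0.008, 0.059, 0, 0, 0, 0, 0.07],
    [-0.008, 0.059, 0, 0, 0, 0, 0.07],
    [-0.008, 0.059, 0.02, 0, 0, 0, 0.07],
    [0, 0, 0.02, 0, 0, 0, 0.07],
    [0, 0, 0, 0, 0, 0, 0.07],
    [0, 0, 0, 0, 0, 0, 0.07],
  ],
)

```text
time: 14.88
ee_pos: [0.4265, -0.0699, 0.0802]
eef_rot: [0.0, 0.024, 1.0, -0.0]
wrist_force: [0.0, -0.4, 0.5]
finger_gap: 0.0698
grasp_force: 0.0
```

Run:
```python
from h import *
to([.4277,-.071,.026],1.5228)
print(blocks(img('top'))[-2:])
```

```text
t 14.88 at [ 0.4265 -0.0699  0.0802] q6 -1.71 rz first -0.0008 then d [-0.0013 -0.001   0.0542]
[(np.float64(0.3927), np.float64(0.3631), np.float64(1.5515), np.float64(279.0), np.int32(156), [187.0, 302.0]), (np.float64(0.3672), np.float64(-0.3624), np.float64(1.5179), np.float64(75.0), np.int32(358), [455.0, 303.0])]
```

Request:
move_tool(
  offsets=[
    [-0.001, -0.001, 0.035, 0, 0, 0, 0.07],
    [0, 0, 0.019, 0, 0, 0, 0.07],
    [0, 0, 0, 0, 0, 0, 0.07],
    [0, 0, 0, 0, 0, 0, 0.03],
    [0, 0, 0, 0, 0, 0, 0.03],
    [0, 0, 0, 0, 0, 0, 0.03],
    [0, 0, 0, 0, 0, 0, 0.03],
    [0, 0, 0, 0, 0, 0, 0.03],
  ],
  grip_force=35,
)

```text
time: 15.92
ee_pos: [0.4279, -0.0707, 0.0267]
eef_rot: [0.001, 0.024, 1.0, -0.0]
wrist_force: [-0.9, -1.7, 6.2]
finger_gap: 0.042
grasp_force: 35.0
```

Request:
move_tool(
  offsets=[
    [0, 0, -0.02, 0, 0, 0, 0.03],
    [0, 0, -0.04, 0, 0, 0, 0.03],
    [0, 0, -0.04, 0, 0, 0, 0.03],
    [0, 0, 0, 0, 0, 0, 0.03],
  ],
)

```text
time: 16.42
ee_pos: [0.4289, -0.0705, 0.128]
eef_rot: [0.003, 0.024, 1.0, -0.0]
wrist_force: [1.2, -0.6, -3.5]
finger_gap: 0.0419
grasp_force: 35.0
```

```bash
python3 - <<'E'
from h import *
to([.418,-.284,.1],1.476)
E
```

```text
t 16.43 at [ 0.4289 -0.0705  0.128 ] q6 -1.71 rz first 0.0471 then d [-0.0091 -0.2135  0.0281]
```

Request:
move_tool(
  offsets=[
    [-0.002, -0.054, 0, 0, 0, 0.047, 0.03],
    [-0.002, -0.054, 0, 0, 0, 0, 0.03],
    [-0.002, -0.053, 0, 0, 0, 0, 0.03],
    [-0.002, -0.053, 0, 0, 0, 0, 0.03],
    [0, 0, 0, 0, 0, 0, 0.03],
    [0, 0, 0, 0, 0, 0, 0.03],
  ],
)

```text
time: 17.18
ee_pos: [0.4162, -0.2831, 0.124]
eef_rot: [-0.002, 0.048, 0.999, 0.002]
wrist_force: [0.4, -1.0, -3.4]
finger_gap: 0.0418
grasp_force: 35.0
```

```bash
python3 - <<'E'
from h import *
im=img('top')
to([.418,-.284,.03],1.476)
for b in blocks(im):print(b)
E
```

```text
t 17.23 at [ 0.4165 -0.2828  0.1244] q6 -2.1 rz first 0.0003 then d [-0.0019 -0.0013  0.0944]
(np.float64(0.5985), np.float64(0.0296), np.float64(1.6435), np.float64(71.0), np.int32(365), [307.0, 223.0])
(np.float64(0.5895), np.float64(-0.0835), np.float64(1.5795), np.float64(72.0), np.int32(366), [348.0, 224.0])
(np.float64(0.5084), np.float64(-0.0649), np.float64(1.7324), np.float64(63.0), np.int32(364), [343.0, 254.0])
(np.float64(0.3926), np.float64(0.3514), np.float64(1.5527), np.float64(280.0), np.int32(155), [187.0, 302.0])
(np.float64(0.3683), np.float64(-0.3618), np.float64(1.4915), np.float64(105.0), np.int32(331), [454.0, 304.0])
```

Request:
move_tool(
  offsets=[
    [-0.002, -0.001, 0.05, 0, 0, 0, 0.03],
    [0, 0, 0.03, 0, 0, 0, 0.03],
    [0, 0, 0.014, 0, 0, 0, 0.03],
    [0, 0, 0, 0, 0, 0, 0.03],
  ],
)

```text
time: 17.73
ee_pos: [0.4192, -0.2844, 0.0314]
eef_rot: [-0.001, 0.047, 0.999, 0.001]
wrist_force: [-0.6, -0.3, -2.8]
finger_gap: 0.0418
grasp_force: 35.0
```

Request:
move_tool(
  offsets=[
    [0, 0, 0, 0, 0, 0, 0.06],
    [0, 0, 0, 0, 0, 0, 0.06],
    [0, 0, 0, 0, 0, 0, 0.06],
    [0, 0, -0.04, 0, 0, 0, 0.06],
    [0, 0, -0.05, 0, 0, 0, 0.07],
    [0, 0, 0, 0, 0, 0, 0.07],
  ],
)

```text
time: 18.48
ee_pos: [0.4218, -0.2873, 0.1262]
eef_rot: [0.004, 0.047, 0.999, -0.003]
wrist_force: [-0.1, 0.2, -0.1]
finger_gap: 0.0701
grasp_force: 0.0
```

Run:
```python
from h import *
to([.5084,-.0649,.026],1.735)
```

```text
t 18.48 at [ 0.4218 -0.2873  0.1262] q6 -2.1 rz first -0.2592 then d [-0.1211  0.2059  0.0996]
```

Request:
move_tool(
  offsets=[
    [0, 0, 0, 0, 0, -0.13, 0.07],
    [0, 0, 0, 0, 0, -0.13, 0.07],
    [-0.03, 0.051, 0, 0, 0, 0, 0.07],
    [-0.03, 0.051, 0, 0, 0, 0, 0.07],
    [-0.03, 0.051, 0, 0, 0, 0, 0.07],
    [-0.03, 0.052, 0.02, 0, 0, 0, 0.07],
    [0, 0, 0.02, 0, 0, 0, 0.07],
    [0, 0, 0, 0, 0, 0, 0.07],
    [0, 0, 0, 0, 0, 0, 0.07],
  ],
)

```text
time: 19.6
ee_pos: [0.5038, -0.0647, 0.0824]
eef_rot: [0.0, -0.082, 0.997, -0.0]
wrist_force: [0.2, -0.4, -0.4]
finger_gap: 0.0703
grasp_force: 0.0
```

Run:
```python
from h import *
to([.5084,-.0649,.026],1.735)
```

```text
t 19.6 at [ 0.5038 -0.0647  0.0824] q6 -1.89 rz first 0.0001 then d [-0.0045 -0.0009  0.0564]
```

Request:
move_tool(
  offsets=[
    [-0.0045, -0.001, 0.035, 0, 0, 0, 0.07],
    [0, 0, 0.021, 0, 0, 0, 0.07],
    [0, 0, 0, 0, 0, 0, 0.07],
    [0, 0, 0, 0, 0, 0, 0.03],
    [0, 0, 0, 0, 0, 0, 0.03],
    [0, 0, 0, 0, 0, 0, 0.03],
    [0, 0, 0, 0, 0, 0, 0.03],
    [0, 0, 0, 0, 0, 0, 0.03],
  ],
  grip_force=35,
)

```text
time: 20.6
ee_pos: [0.5089, -0.0646, 0.027]
eef_rot: [0.001, -0.083, 0.997, -0.0]
wrist_force: [-0.9, -0.6, 6.2]
finger_gap: 0.0417
grasp_force: 34.9
```

Request:
move_tool(
  offsets=[
    [0, 0, -0.02, 0, 0, 0, 0.03],
    [0, 0, -0.04, 0, 0, 0, 0.03],
    [0, 0, -0.04, 0, 0, 0, 0.03],
    [0, 0, 0, 0, 0, 0, 0.03],
  ],
)

```text
time: 21.1
ee_pos: [0.5102, -0.0646, 0.1286]
eef_rot: [0.003, -0.083, 0.997, -0.001]
wrist_force: [0.2, 0.0, -2.4]
finger_gap: 0.0419
grasp_force: 34.9
```

```bash
python3 - <<'E'
from h import *
to([.452,-.368,.1],1.476)
E
```

```text
t 21.1 at [ 0.5102 -0.0646  0.1286] q6 -1.88 rz first 0.26 then d [ 0.0294 -0.3075  0.0285]
```

Request:
move_tool(
  offsets=[
    [0, 0, 0, 0, 0, 0.13, 0.03],
    [0, 0, 0, 0, 0, 0.13, 0.03],
    [0.006, -0.06, 0, 0, 0, 0, 0.03],
    [0.006, -0.06, 0, 0, 0, 0, 0.03],
    [0.006, -0.06, 0, 0, 0, 0, 0.03],
    [0.006, -0.06, 0, 0, 0, 0, 0.03],
    [0.005, -0.06, 0, 0, 0, 0, 0.03],
    [0, -0.007, 0, 0, 0, 0, 0.03],
    [0, 0, 0, 0, 0, 0, 0.03],
  ],
)

```text
time: 22.22
ee_pos: [0.4495, -0.3667, 0.1243]
eef_rot: [-0.001, 0.048, 0.999, 0.001]
wrist_force: [0.4, 0.6, -2.4]
finger_gap: 0.0416
grasp_force: 34.9
```

```bash
python3 - <<'E'
from h import *
im=img('top')
to([.452,-.368,.03],1.476)
for b in blocks(im):print(b)
E
```

```text
t 22.27 at [ 0.4498 -0.3659  0.1246] q6 -2.18 rz first 0.0 then d [-0.0026 -0.0021  0.0946]
(np.float64(0.5976), np.float64(0.0299), np.float64(1.6123), np.float64(76.0), np.int32(363), [307.0, 223.0])
(np.float64(0.5898), np.float64(-0.0845), np.float64(1.6022), np.float64(75.0), np.int32(363), [348.0, 224.0])
(np.float64(0.4192), np.float64(-0.2877), np.float64(1.5153), np.float64(163.0), np.int32(270), [429.0, 285.0])
(np.float64(0.3929), np.float64(0.3542), np.float64(1.5867), np.float64(281.0), np.int32(156), [187.0, 302.0])
```

Request:
move_tool(
  offsets=[
    [-0.003, -0.002, 0.05, 0, 0, 0, 0.03],
    [0, 0, 0.03, 0, 0, 0, 0.03],
    [0, 0, 0.014, 0, 0, 0, 0.03],
    [0, 0, 0, 0, 0, 0, 0.03],
  ],
)

```text
time: 22.78
ee_pos: [0.4533, -0.3683, 0.0316]
eef_rot: [-0.001, 0.047, 0.999, 0.001]
wrist_force: [0.6, 0.3, -2.2]
finger_gap: 0.0414
grasp_force: 34.9
```

Request:
move_tool(
  offsets=[
    [0, 0, 0, 0, 0, 0, 0.06],
    [0, 0, 0, 0, 0, 0, 0.06],
    [0, 0, 0, 0, 0, 0, 0.06],
    [0, 0, -0.04, 0, 0, 0, 0.06],
    [0, 0, -0.05, 0, 0, 0, 0.07],
    [0, 0, 0, 0, 0, 0, 0.07],
  ],
)

```text
time: 23.52
ee_pos: [0.4556, -0.3717, 0.127]
eef_rot: [0.004, 0.047, 0.999, -0.003]
wrist_force: [-0.0, -0.7, 0.5]
finger_gap: 0.0699
grasp_force: 0.0
```

Run:
```python
from h import *
to([.5898,-.0836,.026],1.595)
```

```text
t 23.52 at [ 0.4556 -0.3717  0.127 ] q6 -2.18 rz first -0.1192 then d [-0.1404  0.2854  0.1001]
```

Request:
move_tool(
  offsets=[
    [0, 0, 0, 0, 0, -0.119, 0.07],
    [-0.026, 0.054, 0, 0, 0, 0, 0.07],
    [-0.026, 0.054, 0, 0, 0, 0, 0.07],
    [-0.026, 0.054, 0, 0, 0, 0, 0.07],
    [-0.026, 0.054, 0, 0, 0, 0, 0.07],
    [-0.026, 0.054, 0.02, 0, 0, 0, 0.07],
    [-0.01, 0.015, 0.02, 0, 0, 0, 0.07],
    [0, 0, 0, 0, 0, 0, 0.07],
    [0, 0, 0, 0, 0, 0, 0.07],
  ],
)

```text
time: 24.65
ee_pos: [0.5856, -0.0833, 0.0824]
eef_rot: [-0.0, -0.011, 1.0, -0.0]
wrist_force: [-0.7, -0.5, 0.7]
finger_gap: 0.07
grasp_force: 0.0
```

Run:
```python
from h import *
to([.5898,-.0836,.026],1.595)
```

```text
t 24.65 at [ 0.5856 -0.0833  0.0824] q6 -1.75 rz first -0.0012 then d [-0.0043 -0.0004  0.0564]
```

Request:
move_tool(
  offsets=[
    [-0.004, 0, 0.035, 0, 0, 0, 0.07],
    [0, 0, 0.021, 0, 0, 0, 0.07],
    [0, 0, 0, 0, 0, 0, 0.07],
    [0, 0, 0, 0, 0, 0, 0.03],
    [0, 0, 0, 0, 0, 0, 0.03],
    [0, 0, 0, 0, 0, 0, 0.03],
    [0, 0, 0, 0, 0, 0, 0.03],
    [0, 0, 0, 0, 0, 0, 0.03],
  ],
  grip_force=35,
)

```text
time: 25.65
ee_pos: [0.5906, -0.0821, 0.0273]
eef_rot: [0.001, -0.012, 1.0, -0.0]
wrist_force: [-1.5, -1.4, 5.8]
finger_gap: 0.0411
grasp_force: 35.0
```

Request:
move_tool(
  offsets=[
    [0, 0, -0.02, 0, 0, 0, 0.03],
    [0, 0, -0.04, 0, 0, 0, 0.03],
    [0, 0, -0.04, 0, 0, 0, 0.03],
    [0, 0, 0, 0, 0, 0, 0.03],
  ],
)

```text
time: 26.15
ee_pos: [0.5919, -0.0818, 0.1288]
eef_rot: [0.003, -0.012, 1.0, -0.0]
wrist_force: [0.9, 0.1, -3.0]
finger_gap: 0.0415
grasp_force: 35.0
```

```bash
python3 - <<'E'
from h import *
to([.502,-.292,.1],1.476)
E
```

```text
t 26.15 at [ 0.5919 -0.0818  0.1288] q6 -1.75 rz first 0.1192 then d [ 0.0697 -0.2178  0.0284]
```

Request:
move_tool(
  offsets=[
    [0, 0, 0, 0, 0, 0.119, 0.03],
    [0.018, -0.055, 0, 0, 0, 0, 0.03],
    [0.018, -0.055, 0, 0, 0, 0, 0.03],
    [0.018, -0.055, 0, 0, 0, 0, 0.03],
    [0.018, -0.055, 0, 0, 0, 0, 0.03],
    [0, 0, 0, 0, 0, 0, 0.03],
    [0, 0, 0, 0, 0, 0, 0.03],
  ],
)

```text
time: 27.02
ee_pos: [0.4966, -0.2931, 0.1244]
eef_rot: [-0.002, 0.048, 0.999, 0.001]
wrist_force: [0.1, -0.2, -2.8]
finger_gap: 0.0419
grasp_force: 35.0
```

```bash
python3 - <<'E'
from h import *
im=img('top')
to([.502,-.292,.03],1.476)
for b in blocks(im):print(b)
E
```

```text
t 27.07 at [ 0.4971 -0.2927  0.1248] q6 -2.03 rz first 0.0004 then d [-0.005   0.001   0.0948]
(np.float64(0.5967), np.float64(0.0303), np.float64(1.6487), np.float64(71.0), np.int32(364), [307.0, 223.0])
(np.float64(0.4536), np.float64(-0.3716), np.float64(1.5026), np.float64(119.0), np.int32(324), [458.0, 271.0])
(np.float64(0.3929), np.float64(0.3542), np.float64(1.5867), np.float64(281.0), np.int32(156), [187.0, 302.0])
```

Request:
move_tool(
  offsets=[
    [-0.005, 0.001, 0.05, 0, 0, 0, 0.03],
    [0, 0, 0.03, 0, 0, 0, 0.03],
    [0, 0, 0.014, 0, 0, 0, 0.03],
    [0, 0, 0, 0, 0, 0, 0.03],
  ],
)

```text
time: 27.58
ee_pos: [0.5027, -0.2924, 0.0317]
eef_rot: [-0.001, 0.047, 0.999, 0.001]
wrist_force: [-0.4, 0.1, -2.4]
finger_gap: 0.0419
grasp_force: 35.0
```

Request:
move_tool(
  offsets=[
    [0, 0, 0, 0, 0, 0, 0.06],
    [0, 0, 0, 0, 0, 0, 0.06],
    [0, 0, 0, 0, 0, 0, 0.06],
    [0, 0, -0.04, 0, 0, 0, 0.06],
    [0, 0, -0.05, 0, 0, 0, 0.07],
    [0, 0, 0, 0, 0, 0, 0.07],
  ],
)

```text
time: 28.32
ee_pos: [0.5052, -0.2952, 0.1272]
eef_rot: [0.005, 0.047, 0.999, -0.002]
wrist_force: [1.2, -0.5, -0.0]
finger_gap: 0.07
grasp_force: 0.0
```

Run:
```python
from h import *
to([.5975,.03,.026],1.635)
```

```text
t 28.32 at [ 0.5052 -0.2952  0.1272] q6 -2.02 rz first -0.1592 then d [-0.1121  0.3192  0.1003]
```

Request:
move_tool(
  offsets=[
    [0, 0, 0, 0, 0, -0.159, 0.07],
    [-0.018, 0.054, 0, 0, 0, 0, 0.07],
    [-0.018, 0.054, 0, 0, 0, 0, 0.07],
    [-0.018, 0.054, 0, 0, 0, 0, 0.07],
    [-0.018, 0.054, 0, 0, 0, 0, 0.07],
    [-0.018, 0.052, 0.02, 0, 0, 0, 0.07],
    [-0.022, 0.051, 0.02, 0, 0, 0, 0.07],
    [0, 0, 0, 0, 0, 0, 0.07],
    [0, 0, 0, 0, 0, 0, 0.07],
  ],
)

```text
time: 29.45
ee_pos: [0.5934, 0.0318, 0.0819]
eef_rot: [-0.001, -0.032, 0.999, -0.0]
wrist_force: [0.0, 0.2, 0.3]
finger_gap: 0.07
grasp_force: 0.0
```

Run:
```python
from h import *
to([.5975,.03,.026],1.635)
im=img('top')
for b in blocks(im):print(b)
```

```text
t 29.45 at [0.5934 0.0318 0.0819] q6 -1.6 rz first 0.0006 then d [-0.0041 -0.0021  0.0559]
(np.float64(0.5021), np.float64(-0.2919), np.float64(1.5485), np.float64(93.0), np.int32(345), [426.0, 254.0])
(np.float64(0.4524), np.float64(-0.368), np.float64(1.5182), np.float64(100.0), np.int32(342), [456.0, 272.0])
(np.float64(0.4196), np.float64(-0.2861), np.float64(1.5178), np.float64(101.0), np.int32(331), [426.0, 285.0])
(np.float64(0.3925), np.float64(0.3602), np.float64(1.5538), np.float64(281.0), np.int32(154), [187.0, 302.0])
(np.float64(0.3678), np.float64(-0.3644), np.float64(1.5198), np.float64(74.0), np.int32(359), [455.0, 303.0])
```

Request:
move_tool(
  offsets=[
    [-0.004, -0.002, 0.035, 0, 0, 0, 0.07],
    [0, 0, 0.021, 0, 0, 0, 0.07],
    [0, 0, 0, 0, 0, 0, 0.07],
    [0, 0, 0, 0, 0, 0, 0.03],
    [0, 0, 0, 0, 0, 0, 0.03],
    [0, 0, 0, 0, 0, 0, 0.03],
    [0, 0, 0, 0, 0, 0, 0.03],
    [0, 0, 0, 0, 0, 0, 0.03],
  ],
  grip_force=35,
)

```text
time: 30.5
ee_pos: [0.5986, 0.0304, 0.0273]
eef_rot: [0.001, -0.032, 0.999, 0.0]
wrist_force: [-1.4, 0.2, 5.0]
finger_gap: 0.0416
grasp_force: 35.0
```

Request:
move_tool(
  offsets=[
    [0, 0, -0.02, 0, 0, 0, 0.03],
    [0, 0, -0.04, 0, 0, 0, 0.03],
    [0, 0, -0.04, 0, 0, 0, 0.03],
    [0, 0, 0, 0, 0, 0, 0.03],
  ],
)

```text
time: 31.0
ee_pos: [0.5998, 0.0304, 0.1288]
eef_rot: [0.003, -0.032, 0.999, -0.0]
wrist_force: [0.1, 0.8, -4.0]
finger_gap: 0.0418
grasp_force: 35.0
```

```bash
python3 - <<'E'
from h import *
to([.536,-.376,.1],1.476)
E
```

```text
t 31.0 at [0.5998 0.0304 0.1288] q6 -1.6 rz first 0.1592 then d [ 0.0253 -0.4107  0.0283]
```

Request:
move_tool(
  offsets=[
    [0, 0, 0, 0, 0, 0.159, 0.03],
    [0.003, -0.059, 0, 0, 0, 0, 0.03],
    [0.003, -0.059, 0, 0, 0, 0, 0.03],
    [0.003, -0.059, 0, 0, 0, 0, 0.03],
    [0.003, -0.059, 0, 0, 0, 0, 0.03],
    [0.003, -0.059, 0, 0, 0, 0, 0.03],
    [0.003, -0.059, 0, 0, 0, 0, 0.03],
    [0.003, -0.057, 0, 0, 0, 0, 0.03],
    [0, 0, 0, 0, 0, 0, 0.03],
    [0, 0, 0, 0, 0, 0, 0.03],
  ],
)

```text
time: 32.25
ee_pos: [0.5371, -0.3758, 0.1238]
eef_rot: [-0.002, 0.048, 0.999, 0.002]
wrist_force: [0.3, 1.4, -3.7]
finger_gap: 0.0419
grasp_force: 35.0
```

```bash
python3 - <<'E'
from h import *
to([.536,-.376,.03],1.476)
im=img('top')
cv2.imwrite('pics/c7.png',im[:,:,::-1])
for b in blocks(im):print(b)
E
```

```text
t 32.25 at [ 0.5371 -0.3758  0.1238] q6 -2.1 rz first -0.0007 then d [ 0.0007 -0.0006  0.0938]
(np.float64(0.5013), np.float64(-0.2938), np.float64(1.4875), np.float64(96.0), np.int32(345), [427.0, 254.0])
(np.float64(0.4191), np.float64(-0.2864), np.float64(1.5277), np.float64(139.0), np.int32(293), [426.0, 285.0])
(np.float64(0.3929), np.float64(0.3512), np.float64(1.5703), np.float64(281.0), np.int32(155), [187.0, 302.0])
```

View pics/c7.png

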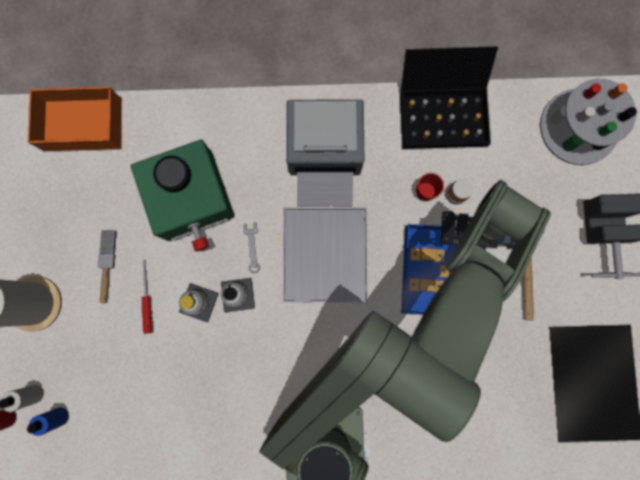

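The tray is empty and the fifth casting is held over the tote. Cup, jar and hammer are unmoved.

Request:
move_tool(
  offsets=[
    [0, 0, 0.05, 0, 0, 0, 0.03],
    [0, 0, 0.03, 0, 0, 0, 0.03],
    [0, 0, 0.013, 0, 0, 0, 0.03],
    [0, 0, 0, 0, 0, 0, 0.03],
  ],
)

```text
time: 32.8
ee_pos: [0.5383, -0.3757, 0.0329]
eef_rot: [-0.001, 0.047, 0.999, 0.0]
wrist_force: [-0.7, 0.9, -3.7]
finger_gap: 0.0421
grasp_force: 35.0
```

Request:
move_tool(
  offsets=[
    [0, 0, 0, 0, 0, 0, 0.06],
    [0, 0, 0, 0, 0, 0, 0.06],
    [0, 0, 0, 0, 0, 0, 0.06],
    [0, 0, -0.04, 0, 0, 0, 0.06],
    [0, 0, -0.05, 0, 0, 0, 0.08],
    [0, 0, -0.05, 0, 0, 0, 0.09],
    [0, 0, 0, 0, 0, 0, 0.09],
  ],
)

```text
time: 33.67
ee_pos: [0.5405, -0.3786, 0.1794]
eef_rot: [0.005, 0.047, 0.999, -0.003]
wrist_force: [-1.0, -0.5, -0.4]
finger_gap: 0.0873
grasp_force: 0.0
```

Run:
```python
from h import *
to([.5362,.303,.175],.3266+np.pi/2)
```

```text
t 33.67 at [ 0.5405 -0.3786  0.1794] q6 -2.1 rz first -0.4215 then d [-2.146e-01  6.470e-01 -2.000e-04]
```

Request:
move_tool(
  offsets=[
    [0, 0, 0, 0, 0, -0.14, 0.09],
    [0, 0, 0, 0, 0, -0.14, 0.09],
    [0, 0, 0, 0, 0, -0.141, 0.09],
    [-0.018, 0.054, 0, 0, 0, 0, 0.09],
    [-0.018, 0.054, 0, 0, 0, 0, 0.09],
    [-0.018, 0.054, 0, 0, 0, 0, 0.09],
    [-0.018, 0.054, 0, 0, 0, 0, 0.09],
    [-0.018, 0.054, 0, 0, 0, 0, 0.09],
    [-0.018, 0.054, 0, 0, 0, 0, 0.09],
    [-0.018, 0.054, 0, 0, 0, 0, 0.09],
    [-0.018, 0.054, 0, 0, 0, 0, 0.09],
    [-0.018, 0.054, 0, 0, 0, 0, 0.09],
    [-0.018, 0.054, 0, 0, 0, 0, 0.09],
    [-0.018, 0.054, 0, 0, 0, 0, 0.09],
    [-0.017, 0.053, 0, 0, 0, 0, 0.09],
    [0, 0, 0, 0, 0, 0, 0.09],
    [0, 0, 0, 0, 0, 0, 0.09],
  ],
)

```text
time: 35.8
ee_pos: [0.534, 0.3043, 0.1727]
eef_rot: [-0.001, -0.163, 0.987, -0.001]
wrist_force: [-0.8, 0.1, -0.7]
finger_gap: 0.09
grasp_force: 0.0
```

Run:
```python
from h import *
to([.5365,.3035,.083],.3266+np.pi/2)
im=img('top')
for b in blocks(im):print(b)
cv2.imwrite('pics/c8.png',cv2.resize(im[210:330,390:500][:,:,::-1],None,fx=4,fy=4))
```

```text
t 35.8 at [0.534  0.3043 0.1727] q6 -1.4 rz first 0.0002 then d [-0.0022 -0.0015  0.0897]
(np.float64(0.5368), np.float64(-0.3745), np.float64(1.5343), np.float64(104.0), np.int32(346), [457.0, 240.0])
(np.float64(0.5021), np.float64(-0.2919), np.float64(1.5485), np.float64(93.0), np.int32(345), [426.0, 254.0])
(np.float64(0.4524), np.float64(-0.3718), np.float64(1.4972), np.float64(98.0), np.int32(342), [456.0, 272.0])
(np.float64(0.4192), np.float64(-0.2839), np.float64(1.4975), np.float64(100.0), np.int32(332), [426.0, 285.0])
(np.float64(0.3679), np.float64(-0.3631), np.float64(1.5151), np.float64(72.0), np.int32(361), [455.0, 303.0])
```

View pics/c8.png

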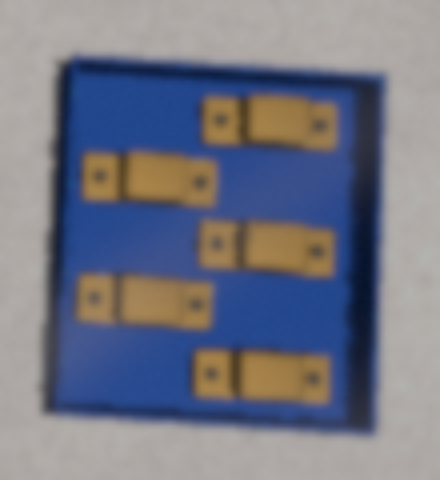

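All five castings lie flat in the tote (full-image (457,240) to (455,303)). Second knob pull.

Request:
move_tool(
  offsets=[
    [-0.002, -0.001, 0.04, 0, 0, 0, 0.09],
    [0, 0, 0.03, 0, 0, 0, 0.09],
    [0, 0, 0.019, 0, 0, 0, 0.09],
    [0, 0, 0, 0, 0, 0, 0.03],
    [0, 0, 0, 0, 0, 0, 0.03],
    [0, 0, 0, 0, 0, 0, 0.03],
    [0, 0, 0, 0, 0, 0, 0.03],
    [0, 0, 0, 0, 0, 0, 0.03],
    [0, 0, 0, 0, 0, 0, 0.03],
    [0, 0, 0, 0, 0, 0, 0.03],
  ],
  grip_force=35,
)

```text
time: 37.1
ee_pos: [0.5369, 0.3045, 0.0847]
eef_rot: [0.0, -0.163, 0.987, -0.0]
wrist_force: [-0.1, -1.6, 2.5]
finger_gap: 0.0394
grasp_force: 35.0
```

Request:
move_tool(
  offsets=[
    [0.006, 0, 0, 0, 0, 0, 0.03],
    [0.006, 0, 0, 0, 0, 0, 0.03],
    [0.006, 0, 0, 0, 0, 0, 0.03],
    [0.003, 0, 0, 0, 0, 0, 0.03],
    [0, 0, 0, 0, 0, 0, 0.03],
  ],
)

```text
time: 37.72
ee_pos: [0.5192, 0.2985, 0.0848]
eef_rot: [0.003, -0.163, 0.987, 0.001]
wrist_force: [7.7, 0.6, -3.4]
finger_gap: 0.0394
grasp_force: 35.0
```

Request:
move_tool(
  offsets=[
    [0.002, 0, 0, 0, 0, 0, 0.03],
    [0, 0, 0, 0, 0, 0, 0.03],
  ],
)

```text
time: 37.98
ee_pos: [0.518, 0.2981, 0.0848]
eef_rot: [0.004, -0.163, 0.987, 0.001]
wrist_force: [9.9, 1.7, -3.8]
finger_gap: 0.0396
grasp_force: 35.0
```

Request:
move_tool(
  offsets=[
    [0.002, 0, 0, 0, 0, 0, 0.03],
    [0, 0, 0, 0, 0, 0, 0.03],
  ],
)

```text
time: 38.22
ee_pos: [0.518, 0.2981, 0.0849]
eef_rot: [0.006, -0.163, 0.987, 0.001]
wrist_force: [14.3, 2.7, -6.9]
finger_gap: 0.0392
grasp_force: 35.0
```

Request:
move_tool(
  offsets=[
    [-0.008, 0, 0, 0, 0, 0, 0.03],
    [-0.008, 0, 0, 0, 0, 0, 0.03],
    [-0.007, 0, 0, 0, 0, 0, 0.03],
    [0, 0, 0, 0, 0, 0, 0.09],
    [0, 0, 0, 0, 0, 0, 0.09],
    [0, 0, 0, 0, 0, 0, 0.09],
    [0, 0, 0, 0, 0, 0, 0.09],
    [0, 0, -0.04, 0, 0, 0, 0.09],
    [0, 0, -0.05, 0, 0, 0, 0.09],
    [0, 0, -0.05, 0, 0, 0, 0.09],
    [0.03, -0.05, 0, 0, 0, 0, 0.09],
    [0.03, -0.05, 0, 0, 0, 0, 0.09],
    [0.03, -0.05, 0, 0, 0, 0, 0.09],
    [0.03, -0.05, 0, 0, 0, 0, 0.09],
    [0, -0.05, 0, 0, 0, 0, 0.09],
    [0, -0.05, 0, 0, 0, 0, 0.09],
    [0, 0, 0, 0, 0, 0, 0.09],
    [0, 0, 0, 0, 0, 0, 0.09],
  ],
)

```text
time: 40.48
ee_pos: [0.5169, -0.0182, 0.2243]
eef_rot: [-0.0, -0.162, 0.987, 0.0]
wrist_force: [-0.5, -0.1, 0.1]
finger_gap: 0.0899
grasp_force: 0.0
```

Run:
```python
from h import *
im=img('top'); cv2.imwrite('pics/c9.png',im[:,:,::-1])
for b in blocks(im):print(b)
```

```text
(np.float64(0.5368), np.float64(-0.3745), np.float64(1.5343), np.float64(104.0), np.int32(346), [457.0, 240.0])
(np.float64(0.5021), np.float64(-0.2919), np.float64(1.5485), np.float64(93.0), np.int32(345), [426.0, 254.0])
(np.float64(0.4525), np.float64(-0.3709), np.float64(1.5106), np.float64(97.0), np.int32(343), [456.0, 271.0])
(np.float64(0.4191), np.float64(-0.2864), np.float64(1.4976), np.float64(95.0), np.int32(337), [426.0, 285.0])
(np.float64(0.3927), np.float64(0.3631), np.float64(1.5515), np.float64(279.0), np.int32(156), [187.0, 302.0])
(np.float64(0.3676), np.float64(-0.3622), np.float64(1.5305), np.float64(73.0), np.int32(360), [455.0, 303.0])
```

View pics/c9.png

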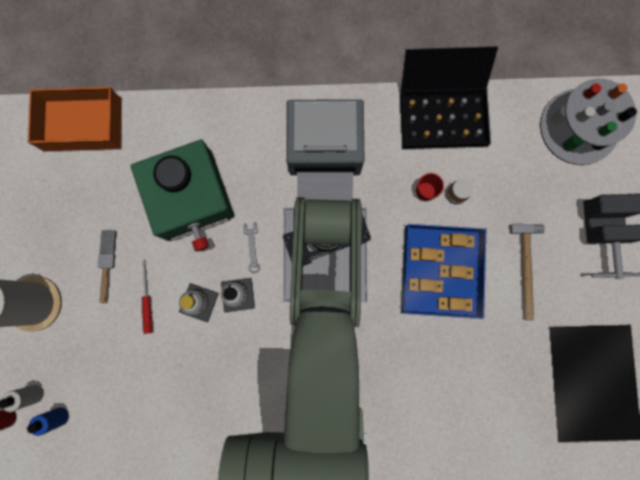

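All five castings are in the tote, the knob is back in at (200,243), and nothing else has moved. Handing in.

```bash
python3 -c "
from plant import ctrl, eyes, workorder
print(workorder.hand_in())"
```

```text
the job is handed in; nothing more can be done
None
```

The job is done and handed in at about 40 s robot time: extractor switched on, yellow cap pressed, all five castings put in the blue tote, and extractor switched off. The black cap was not pressed and nothing else on the bench moved; the hand-in gave no verdict.

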